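Feel the gap of the strip-straightening press with a feeler blade

ROBOT

A 7-joint arm with a two-finger parallel gripper is mounted at the origin on the work surface. World frame = base frame: x ahead of the robot, y to its left, z up, the work surface at z = 0. Lengths are in mm, angles in rad, forces in N, time in s.
With the tool pointing down it reaches from about 400 to 875 mm from the base axis. Payload 4.4 kg.
Tool frame: the origin (TCP) lies at the very end of the fingers, on their centre line; the grasp point (between the pads) lies 19 mm behind it; z points along the fingers, y is the direction in which the jaws open and shut (so a half turn about z gives the same grasp; the last joint's range is limited). The gripper opens to 85 mm and grips with 20 to 120 N. Pads are 22 mm wide; open, the fingers measure 114 mm over their backs; the gripper's body (76 mm by 85 mm) begins 54 mm behind the grasp point. The pads swing forward as they close: fully open they stand 13 mm farther back than shut.
Start: joints at [1.074, 0.628, 0.038, 1.517, -0.027, 0.996, -0.02], TCP at [271.467, -590.613, 231.313] pointing down, gripper open.
Joint ranges: [-3.06, 3.06], [-0.37, 2.12], [-1.25, 1.32], [0.18, 2.47], [-1.1, 4.24], [0.23, 1.98], [-2.94, 2.94]. Speed limits (rad/s): [2.57, 2.57, 3.14, 3.14, 3.14, 3.14, 3.14].

INTERFACE

Orientations are given as [roll, pitch, yaw] about the fixed x, y, z axes, in that order (R = Rz(yaw) Ry(pitch) Rx(roll)).
In Python, from cell import read_state, get_image, finish_job gives the robot as it stands.
- The arm moves only by the tool carry_out, never from a script. Its argument "series" is a list that holds one entry, the list of rows, each a list of 7 numbers: the shift along the tool's x, y, z in cm, then the turn, a rotation vector about the tool's x, y, z in rad, then the finger opening in cm, from 0 to 8.54. In form: [[[x, y, z, wx, wy, wz, grip], ...]]. A call has 1 to 5 rows; each row is the pose to reach, as a shift and turn from the pose commanded when the call began, along the tool's axes at that moment; what a row does not reach only later rows make up. A row lasts 1/12 s, in which the tool goes at most 41.7 mm and 7.16 degrees, less where a joint would pass 70% of its speed; a pose out of reach is approached as far as the arm can. A call with a gripper value outside its range is refused whole. The fingers move at their own pace and stop on an object; the grip force is fixed at half the most. Time passes only in rows, so rows that repeat a pose let the fingers close. It gives the time, the measured TCP pose, the force and the opening at its end, in the units of the state.
- read_state(): the state, without advancing time (a new reading comes with each control period).
- get_image(name): name is "side" or "top" or "wrist"; returns a dict with "img" (480x640x3 uint8, blue, green, red), "z_map" (480x640 float32, mm along the optical axis (not along the pixel's ray), 0 where there is no reading), "mtx" (3x3 intrinsics, pixels), "T" (4x4, takes a point from camera to world coordinates); the wrist camera has in their place "T_tool_cam" (4x4, takes a point from camera to tool coordinates, whose origin is the TCP and whose axes are the flange's). Camera axes: x right, y down, z forward; pixel columns grow to the right and rows downward; lengths in mm; the calibration is good to about 2 mm. A picture is of the moment at which its call begins: read the wrist's pose just before it.
- finish_job(): hands the job in, once; it reports no verdict.
The state is a dict: "clock": time; "qpos": joint angles; "qd": joint speeds; "tau": joint torques, N m; "eef_pos": TCP position; "tool_rot": TCP orientation; "force": force on the tool from outside, world axes, zero at the start; "torque": the same for the moment, N m; "width": finger opening in mm.
Only numpy, scipy, OpenCV 4.12 (cv2) and the standard library are available. Lean on these libraries where they do the work, as an engineer would, in place of code of your own. Each camera call takes 0.05 s, during which the arm holds its last target.

TASK

Pick up the feeler blade by its wooden handle and slide the blade straight in, flat on the bed of the small press, into the wedge-shaped gap under the hinged top plate until it drags snugly between the two plates, without forcing it on: the top plate may barely lift, not be pried up. Then keep hold of it at that depth: the program finishes with the gripper still holding the handle and the blade snug in the gap. Leave the stamp, the brush and the metal pot where they are.

Things in the scene. Friction and masses are not known exactly. Their poses are not given: they have to be found in the camera images.
- feeler: The feeler, 0.18 kg, lying loose and flat: steel blade 26 wide, 3 thick, 205 long; on its rear end a wooden block handle 24 wide (local x), 90 long (y), its top at z = 38. Origin: on the blade's underside below the middle of the handle; local z up, +y along the blade to its tip. Handle y = -45 to +45 (the blade ends at -40), 120 of bare blade ahead of it, to y = +165.
- feeler_tip (a point): Middle of the blade's front end (at half its thickness, 165 ahead of the feeler's origin along its +y).
- press: Small fixed bench press: grey base 130 wide (local x), steel bed at its front, hinged steel top plate. Origin on the table below the middle of the gap's mouth; local z up; +y is the direction in which the blade goes in. Reaches from y = -15 to +185, at most 140 high. Placed and turned differently each time.
- mouth (a point): Point on the bed's upper face, 60 above the table, in the middle of the mouth (straight below the top plate's front edge). The press's axes.
- bed: The lower plate: flat fixed steel plate 100 wide (x), 95 long (y), its upper face 60 above the table, reaching from 15 in front of the mouth to 80 behind it. Origin in the middle of its underside, 20 below its upper face; axes as the press.
- platen: The top plate: steel, 70 wide, 6 thick, hinged about a pin along x, 130 behind the mouth. Closed (axes parallel to the press's) it slopes 10 degrees down inward: gap 13 to 16 at the mouth, 1.76 less per 10 inward; a 3 mm blade flat on the bed first touches it 56 to 74 behind the mouth. The hinge's height setting differs each time. Origin on the pin.
- platen_lip (a point): Middle of the top plate's lower front edge, above the mouth; its height above the bed is the gap there. The plate is kept down by its weight and a spring (4 Nm/rad): it presses a blade with about 4 N at first touch and gives, pressing harder, when the blade is pushed on.
- stamp: Bystander: copper grid printing stamp 80 x 80 with a wooden bow handle, 61 high; origin under its centre.
- brush: Bystander: brush lying on the table; origin near its middle.
- pot: Bystander: open aluminium pot, 90 across, 60 high; origin under its centre.
Mind the look-alikes: they are no part of the job. What is shaped like the feeler but blue is not meant. Several things look just like the press: the one meant starts farthest to the robot's left.

How it is judged (in metres and radians):
On the way, in this order (a step that is already met when the one before it is completed fails the run):
1. the feeler is lifted off the table in the gripper (height (world z) of feeler above 0.03 m and contact force between the fingers and feeler above 1 N), for 0.2 s.
2. the blade's tip is inside the gap, between the plates (y of feeler_tip in the frame of mouth above 0.01 m and z of feeler_tip in the frame of mouth between -0.002 and 0.015 m and x of feeler_tip in the frame of mouth between -0.03 and 0.03 m), for 0.1 s.
At the end, for the whole second after the job is handed in: Handle held (over 2 N), clear of the table; tip at least 42 mm in, within 30 mm of the middle, blade within 0.2 rad of straight, pressed by top plate and bed with over 1 N each; top plate raised less than 0.04 rad; all still for the last second (contact force between feeler and platen above 1 N and contact force between feeler and bed above 1 N and angle between the z axis of platen and the z axis of press, either way round below 0.04 rad and y of feeler_tip in the frame of mouth above 0.042 m and x of feeler_tip in the frame of mouth between -0.03 and 0.03 m and angle between the y axis of feeler and the y axis of press, either way round below 0.2 rad and contact force between the fingers and feeler above 2 N and height (world z) of feeler above 0.045 m and linear speed of feeler below 0.01 m/s); the arm keeps its last pose, push and grip.
It fails at once if the top plate is pried up (angle between the z axis of platen and the z axis of press, either way round above 0.12 rad).
It fails at once if a bystander is disturbed (distance of any of stamp, brush, pot from where it was at the start of the episode above 0.03 m).
It also fails if it takes over 61 s, if anything falls off the work surface, if the arm or the gripper's body presses on something with over 40 N, if the wrist force passes 120 N, or if a joint passes its speed limit or range.

## Working session

There is one attempt and no reset: what is moved stays moved. The work goes in short steps, Python scripts to look and compute and a tool call to move; the robot and the scene stay as the last step left them, time stands still between calls to the robot, and variables do not carry over. Pictures are saved under pics/ and viewed, and the job is handed in when it is done.

Besides the shell and the picture viewer there is one more tool, called after "Request:" by a JSON object that holds its "name" and its "arguments". carry_out: Moves the arm, as the interface text tells. Its arguments: {"type":"object","properties":{"series":{"type":"array","items":{"type":"array","items":{"type":"array","items":{"type":"number"}}}}},"required":["series"]}

```bash
mkdir -p pics; ls; python3 - <<'E'
from cell import *
import cv2
s=read_state(); print(s)
for n in ("top","side","wrist"):
    d=get_image(n); cv2.imwrite(f"pics/{n}0.png",d["img"]); print(n,d["mtx"].tolist(), d.get("T",d.get("T_tool_cam")).round(3).tolist())
E
```

```text
pics
{'clock': 0.0, 'qpos': array([ 1.07418787,  0.62931889,  0.03844931,  1.5183929 , -0.02698544,
        0.99629783, -0.01999684]), 'qd': array([ 1.75510239e-03,  1.00333619e-03,  6.71655914e-04,  5.07353987e-04,
        1.92871611e-03, -1.56116316e-03,  5.29798551e-05]), 'tau': array([ 2.53699091e-04, -5.63402796e+01,  1.22663498e+00, -1.93439466e+01,
        1.09919099e-02,  1.06327515e-02,  1.15682900e-05]), 'eef_pos': array([ 271.19602283, -590.02228086,  230.39892151]), 'tool_rot': array([-3.13969434e+00,  4.07381825e-05,  4.30813066e-01]), 'force': array([ 0.38166358,  0.59180491, -0.90380152]), 'torque': array([ 0.005347  , -0.0022671 ,  0.01468871]), 'width': 85.31928441349689}
top [[562.3360255465725, 0.0, 317.59166820092946], [0.0, 562.3360255465725, 232.931405292263], [0.0, 0.0, 1.0]] [[0.018, -0.993, 0.12, 359.504], [-1.0, -0.018, 0.003, -58.303], [-0.001, -0.12, -0.993, 1456.234], [0.0, 0.0, 0.0, 1.0]]
side [[515.5050430114851, 0.0, 316.984971191423], [0.0, 515.5050430114851, 241.93102595038158], [0.0, 0.0, 1.0]] [[-0.808, -0.462, 0.365, 33.153], [-0.589, 0.631, -0.505, 596.139], [0.003, -0.623, -0.782, 1061.898], [0.0, 0.0, 0.0, 1.0]]
wrist [[373.9259312391383, 0.0, 315.88972353371895], [0.0, 373.9259312391383, 241.67516016665613], [0.0, 0.0, 1.0]] [[-0.0, -0.949, -0.316, 82.045], [1.0, -0.0, -0.0, 0.677], [0.0, -0.316, 0.949, -142.477], [0.0, 0.0, 0.0, 1.0]]
```

View pics/top0.png

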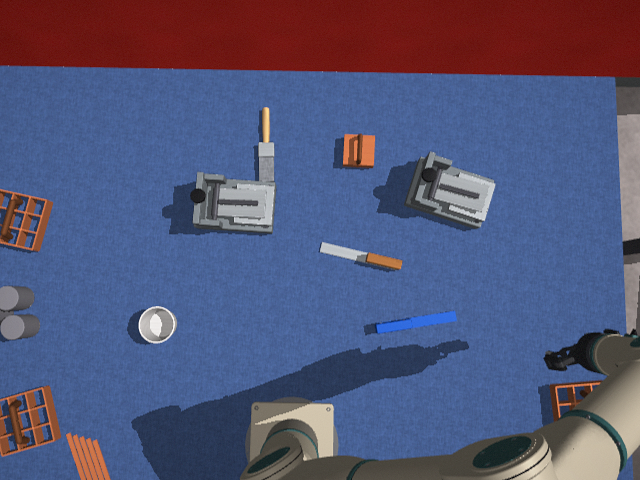

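View pics/side0.png

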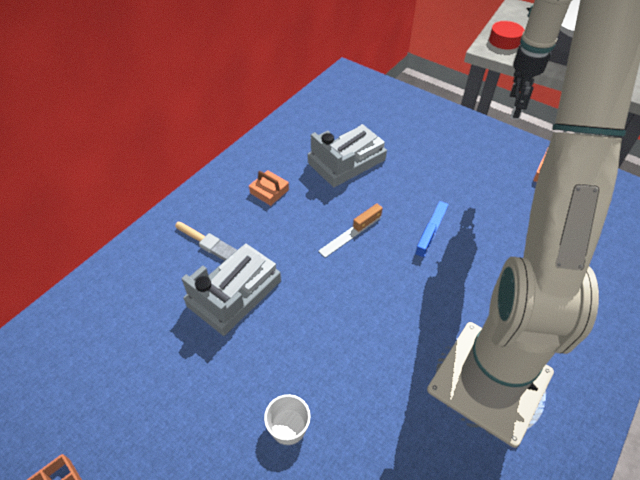

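View pics/wrist0.png

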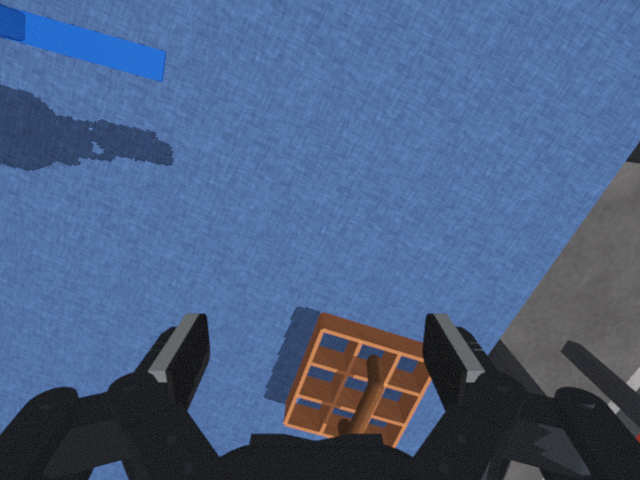

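The top view shows the left press (the target), centred near (235,205), with its mouth on its right side near column 273. The feeler's handle is near (384,262) and its tip near (321,246). The blue decoy is at (415,322). Next I'll measure from depth.

```bash
cat > h.py <<'E'
from cell import *
import numpy as np, cv2
from scipy.spatial.transform import Rotation as R
def cloud(d,T=None):
    z=d["z_map"].astype(float); K=d["mtx"]; T=d["T"] if T is None else T
    v,u=np.indices(z.shape)
    P=np.stack([(u-K[0,2])/K[0,0]*z,(v-K[1,2])/K[1,1]*z,z,np.ones_like(z)],-1)@T.T
    P[z==0]=np.nan
    return P[...,:3]
def wristT(s,d):
    T=np.eye(4);T[:3,:3]=R.from_euler('xyz',s["tool_rot"]).as_matrix();T[:3,3]=s["eef_pos"]
    return T@d["T_tool_cam"]
E
python3 - <<'E'
from h import *
for n in("top","side"):
    d=get_image(n);P=cloud(d);img=d["img"]
    hsv=cv2.cvtColor(img,cv2.COLOR_BGR2HSV)
    print(n)
    table=np.abs(P[...,2])<40
    m=(~((hsv[...,0]>95)&(hsv[...,0]<130)&(hsv[...,1]>90)))&(P[...,2]>-30)&(P[...,2]<150)
    nn,l,st,c=cv2.connectedComponentsWithStats(m.astype(np.uint8))
    for i in range(1,nn):
        if st[i,4]>150:
            q=P[l==i];print(i,st[i],c[i].round(),np.nanmedian(q,0).round(),np.nanmin(q,0).round(),np.nanmax(q,0).round())
    if n=="top":
        print("table z",np.nanmedian(P[250:300,200:300,2]))
        np.save("Ptop.npy",P)
        c=cv2.resize(img[90:340,150:470],None,fx=2.5,fy=2.5,interpolation=cv2.INTER_CUBIC);cv2.imwrite("pics/topc.png",c[:600])
E
```

```text
top
41 [ 191  107   86  127 5202] [239. 195.] [608. 140.  60.] [532.  58.  -8.] [873. 280. 143.]
44 [ 342  133   33   36 1054] [358. 151.] [ 748. -155.   30.] [ 709. -200.   -9.] [ 803. -115.   69.]
45 [ 404  151   92   78 4423] [449. 191.] [ 637. -382.   62.] [ 554. -520.   -6.] [ 751. -276.  140.]
48 [   0  189   53   63 1890] [ 24. 220.] [553. 705.  27.] [474. 641.  -9.] [636. 781.  80.]
53 [320 242  83  28 943] [361. 256.] [ 475. -169.    5.] [ 444. -274.   -8.] [512. -60.  45.]
57 [   0  286   40   54 1699] [ 17. 313.] [310. 680.  75.] [248. 649.  -6.] [382. 752.  90.]
58 [ 138  306   39   38 1139] [157. 324.] [293. 349.  12.] [244. 294. -10.] [340. 405.  68.]
62 [549 380  54  41 865] [569. 395.] [ 145. -688.   21.] [  73. -771.   -9.] [ 176. -643.   64.]
63 [   0  385   62   72 2402] [ 28. 421.] [ 50. 650.  26.] [-40. 578. -11.] [137. 742.  80.]
64 [ 245  396   94   67 3862] [292. 424.] [63. -2. 12.] [ -44. -114.  -10.] [120. 119. 150.]
66 [  66  432   45   48 1329] [ 88. 458.] [-39. 509.   1.] [-91. 449.  -8.] [ 24. 567.  10.]
table z -0.1225852450934326
side
1 [    0     0   
[... 760 characters left out ...]
. -435.   -0.] [-140. -840.   -6.] [ -28. -167.    6.]
69 [248 170  42  37 956] [268. 187.] [ 739. -150.   28.] [ 703. -226.   -5.] [ 824. -113.   65.]
74 [318 203  65  55 951] [354. 229.] [ 468. -181.    5.] [ 439. -305.   -7.] [510. -60.  44.]
76 [ 175  221  106  115 5996] [227. 282.] [588. 162.  59.] [528.  23.  -7.] [880. 263. 139.]
77 [  0 231 123  98 173] [ 61. 279.] [972. 382.  -1.] [967. 188.  -6.] [977. 552.   4.]
79 [ 427  322  128  126 7404] [488. 391.] [-6. 57. 12.] [-118. -146.   -8.] [114. 117. 150.]
85 [ 264  394   47   52 1868] [287. 419.] [299. 330.  14.] [248. 272.  -4.] [354. 381.  64.]
87 [ 26 454  56  26 682] [ 56. 469.] [602. 663.  25.] [540. 640.  -5.] [637. 711.  40.]
```

View pics/topc.png

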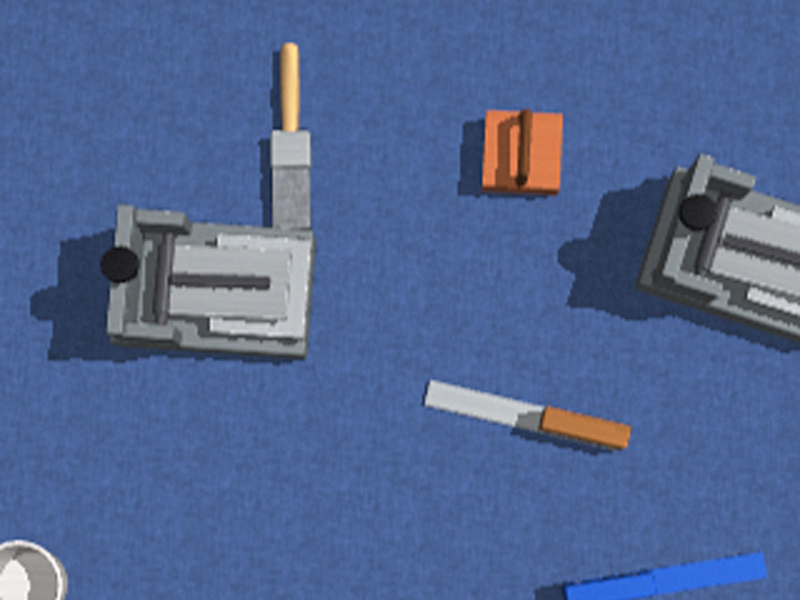

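```bash
python3 - <<'E'
from h import *
from cell import get_image
for n in("top","side"):
    d=get_image(n);P=cloud(d);hsv=cv2.cvtColor(d["img"],cv2.COLOR_BGR2HSV)
    reg=(P[...,0]>430)&(P[...,0]<530)&(P[...,1]>-310)&(P[...,1]<-30)
    ht=reg&(P[...,2]>31)&(P[...,2]<46)&(hsv[...,0]<30)&(hsv[...,1]>100)
    q=P[ht]; r=cv2.minAreaRect(q[:,:2].astype(np.float32)); print(n,"handle",r,np.median(q[:,2]),len(q))
    bl=reg&(hsv[...,1]<70)&(hsv[...,2]>120)&(P[...,2]<15)
    q=P[bl]; r=cv2.minAreaRect(q[:,:2].astype(np.float32)); print("blade",r,cv2.boxPoints(r).round(1).tolist(),np.median(q[:,2]))
    # press
    reg=(P[...,0]>500)&(P[...,0]<690)&(P[...,1]>20)&(P[...,1]<300)
    bed=reg&(P[...,2]>54)&(P[...,2]<66)
    q=P[bed]; print("bed z",np.median(q[:,2]),len(q))
    im=np.zeros((480,640,3),np.uint8); zz=np.clip(P[...,2],0,140); im[...]=(zz/140*255).astype(np.uint8)[...,None]
    v,u=np.where(reg); im=im[v.min():v.max(),u.min():u.max()]
    im=cv2.applyColorMap(im,cv2.COLORMAP_JET); cv2.imwrite(f"pics/pz_{n}.png",cv2.resize(im,None,fx=4,fy=4,interpolation=cv2.INTER_NEAREST))
    cc=cv2.resize(d["img"][v.min():v.max(),u.min():u.max()],None,fx=4,fy=4,interpolation=cv2.INTER_CUBIC); cv2.imwrite(f"pics/pc_{n}.png",cc); print(v.min(),u.min(),cc.shape)
E
```

```text
top handle ((463.45416259765625, -221.97857666015625), (89.54902648925781, 22.288421630859375), 77.95288848876953) 37.546350452469824 300
blade ((476.8531188964844, -165.8672637939453), (214.17706298828125, 28.5328311920166), 77.88619995117188) [[440.3999938964844, -267.6000061035156], [468.29998779296875, -273.6000061035156], [513.2999877929688, -64.19999694824219], [485.3999938964844, -58.20000076293945]] 2.6459249587765044
bed z 60.851933409330854 1154
171 182 (296, 432, 3)
side handle ((459.54766845703125, -222.52279663085938), (91.65393829345703, 23.147592544555664), 77.17405700683594) 36.83826692260254 219
blade ((471.5516052246094, -180.39450073242188), (242.48233032226562, 39.11090850830078), 81.59195709228516) [[434.5, -297.5], [473.20001220703125, -303.20001220703125], [508.6000061035156, -63.29999923706055], [469.8999938964844, -57.599998474121094]] 2.005338533876511
bed z 60.55622878701212 1138
241 166 (468, 536, 3)<stdin>:14: RuntimeWarning: invalid value encountered in cast
```

View pics/pz_top.png

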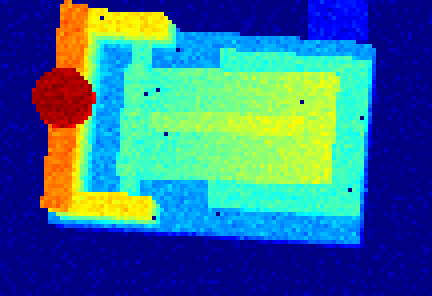

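View pics/pc_side.png

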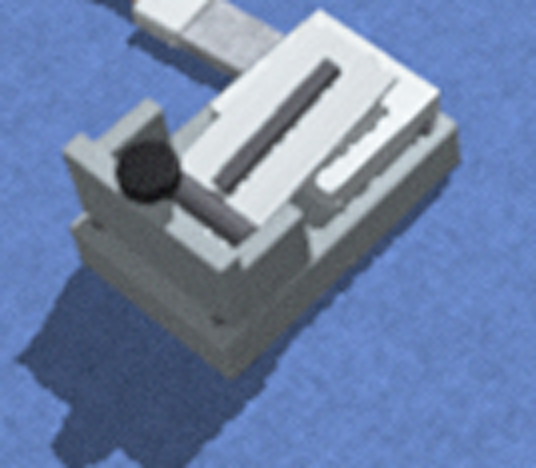

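```bash
python3 - <<'E'
from h import *
d=get_image("top");P=cloud(d);hsv=cv2.cvtColor(d["img"],cv2.COLOR_BGR2HSV)
reg=(P[...,0]>500)&(P[...,0]<690)&(P[...,1]>20)&(P[...,1]<300)
# top plate: points z 70..100 smooth
# rows of heights along scan
for x0 in (545,560,575,590,600,610,620,640,650):
    m=reg&(abs(P[...,0]-x0)<4); q=P[m]; o=np.argsort(q[:,1]); q=q[o]
    print(x0,[(int(a[1]),int(a[2])) for a in q[::3]])
E
```

```text
545 [(21, 9), (21, -4), (24, -3), (26, 0), (29, 0), (31, 5), (34, 0), (34, 1), (37, 2), (40, -3), (44, -1), (47, 3), (50, 1), (50, -1), (52, 1), (55, -6), (58, 0), (60, 1), (63, 2), (64, 21), (65, 41), (65, 36), (67, 39), (70, 40), (72, 43), (73, 63), (75, 37), (77, 45), (80, 41), (81, 58), (82, 39), (85, 39), (88, 37), (89, 52), (90, 40), (93, 34), (95, 41), (98, 34), (101, 36), (103, 36), (106, 38), (109, 33), (110, 40), (114, 31), (116, 38), (118, 37), (121, 36), (124, 35), (126, 38), (128, 38), (131, 36), (134, 38), (136, 35), (139, 38), (141, 39), (144, 37), (146, 42), (148, 41), (152, 37), (154, 36), (157, 37), (159, 40), (161, 41), (164, 36), (166, 39), (169, 38), (171, 40), (174, 41), (176, 43), (179, 41), (181, 43), (184, 40), (185, 34), (187, 40), (188, 48), (188, 89), (189, 86), (189, 70), (189, 81), (190, 91), (193, 88), (196, 85), (199, 85), (201, 87), (203, 90), (205, 88), (207, 94), (209, 84), (210, 91), (212, 92), (213, 87), (215, 93), (215, 89), (217, 93), (218, -4), (220, 92), (221, 86), (223, 89), (223, 47), (224, 93), (225, 88), (227, 12), (228, 47), (230, 65), (2
[... 8877 characters left out ...]
, 59), (135, 54), (139, 61), (142, 57), (146, 62), (149, 62), (151, 65), (157, 42), (160, 38), (162, 41), (165, 43), (168, 38), (170, 41), (172, 44), (174, 46), (178, 39), (180, 41), (182, 43), (185, 41), (186, 39), (188, 42), (188, 69), (190, 45), (191, 97), (192, 46), (193, 42), (195, 43), (196, 36), (197, 60), (198, 54), (199, 37), (200, 61), (202, 61), (204, 63), (206, 66), (213, 44), (216, 41), (218, 43), (221, 40), (225, 37), (227, 36), (230, 50), (230, 110), (230, 34), (230, 46), (231, 70), (231, 93), (232, 101), (235, 110), (237, 102), (239, 104), (241, 103), (244, 102), (246, 104), (273, 3), (276, 2), (278, 3), (281, 3), (284, 1), (287, 0), (289, 1), (293, -3), (295, -1), (299, -5)]
```

```bash
python3 - <<'E'
from h import *
acc=[];
for k in range(2):
    d=get_image("top");acc.append(cloud(d))
P=np.nanmean(acc,0)
g=cv2.cvtColor(d["img"],cv2.COLOR_BGR2GRAY)
reg=(P[...,0]>500)&(P[...,0]<690)&(P[...,1]>40)&(P[...,1]<270)
# front edge of bed
def lin(pts):
    pts=np.array(pts);a,b=np.polyfit(pts[:,0],pts[:,1],1)
    r=pts[:,1]-a*pts[:,0]-b; k=abs(r)<3; a,b=np.polyfit(pts[k,0],pts[k,1],1); return a,b,k.sum(),r[k].std()
K=d["mtx"];T=d["T"]
def proj(u,v,z):
    r=T[:3,:3]@np.array([(u-K[0,2])/K[0,0],(v-K[1,2])/K[1,1],1]);o=T[:3,3];return (o+r*(z-o[2])/r[2])[:2]
# per-row: rightmost pixel with z>52 (bed front edge), project at z=60
fe=[];lip=[]
for v in range(185,226):
    us=np.where((P[v,:,2]>52)&(P[v,:,2]<67)&reg[v])[0]
    if len(us)>5: fe.append(proj(us.max()+.5,v,60))
    us=np.where((P[v,:,2]>76)&(P[v,:,2]<92)&reg[v])[0]
    if len(us)>10: lip.append(proj(us.max()+.5,v,80))
print("front y=a x+b",lin(fe)); print("lip",lin(lip),len(lip))
# sides: per column topmost/bottommost z>52
s1=[];s2=[];p1=[];p2=[]
for u in range(236,272):
    vs=np.where((P[:,u,2]>52)&(P[:,u,2]<95)&reg[:,u])[0]
    if u>243: s1.append(proj(u,vs.min()-.5,60)[::-1]);s2.append(proj(u,vs.max()+.5,60)[::-1])
    if u<262:
        vs=np.where((P[:,u,2]>69)&reg[:,u])[0]; p1.append(proj(u,vs.min()-.5,76)[::-1]);p2.append(proj(u,vs.max()+.5,76)[::-1])
for n,s in (("bed far",s1),("bed near",s2),("plat far",p1),("plat near",p2)):
    a,b,c,r=lin(s); print(n,"x=a y+b",a,b,"x at y=80:",a*80+b,c,r)
# platen plane
m=reg&(P[...,0]>575)&(P[...,0]<590)&(P[...,1]>84)&(P[...,1]<180)
q=P[m];A=np.c_[q[:,:2],np.ones(len(q))];c,*_=np.linalg.lstsq(A,q[:,2],rcond=None);print("plane",c,"z at y=80:",c@[582,80,1],(A@c-q[:,2]).std(), len(q))
m=reg&(P[...,0]>555)&(P[...,0]<562)&(P[...,1]>70)&(P[...,1]<140);print("bed z",P[m][:,2].mean(),len(P[m]))
E
```

```text
front y=a x+b (np.float64(-0.08120946195233672), np.float64(109.73102136156528), np.int64(16), np.float64(1.8494969840973097))
lip (np.float64(0.029298392881194877), np.float64(59.42147307274893), np.int64(2), np.float64(1.5315509445552493)) 34
bed far x=a y+b 0.04992306394126841 644.2241931475083 x at y=80: 648.2180382628098 28 0.7330271958302628
bed near x=a y+b 0.04788945575254057 543.4007864006298 x at y=80: 547.2319428608331 28 0.7221332465914758
plat far x=a y+b -0.03665109913701841 638.6548295264422 x at y=80: 635.7227415954807 25 1.2831365916438369
plat near x=a y+b 0.0447044101575036 559.4910244539195 x at y=80: 563.0673772665198 25 1.089356478555434
plane [-5.98811439e-02 -1.80472791e-01  1.30963012e+02] z at y=80: 81.67436255098822 1.86196685610416 224
bed z 60.130079375239156 76<stdin>:5: RuntimeWarning: Mean of empty slice
```

```bash
cat >> h.py <<'E'
def delta(target,yaw,s=None,rot=None):
    """print shift(cm) and rotvec in tool frame from measured pose to tool-down target"""
    s=s or read_state()
    R0=R.from_euler('xyz',s["tool_rot"]); R1=R.from_euler('xyz',[np.pi,0,yaw]) if rot is None else rot
    dp=R0.inv().apply(np.array(target)-s["eef_pos"])/10
    print("t",round(s["clock"],2),"pos",s["eef_pos"].round(1),"rot",s["tool_rot"].round(3),"F",s["force"].round(1),"w",round(s["width"],1))
    print("d cm",dp.round(2),"rv",(R0.inv()*R1).as_rotvec().round(3))
E
python3 -c "
from h import *
delta([465,-212,150],1.36)"
```

```text
t 0.5 pos [ 271.5 -590.6  231.3] rot [-3.142 -0.     0.431] F [-0.2 -0.7  0.9] w 85.8
d cm [ 33.39 -26.32   8.13] rv [-0.    -0.    -0.929]
```

Request:
{"name": "carry_out", "arguments": {"series": [[[33.4,-26.3,8.1,0,0,-0.929,8.5],[33.4,-26.3,8.1,0,0,-0.929,8.5],[33.4,-26.3,8.1,0,0,-0.929,8.5],[33.4,-26.3,8.1,0,0,-0.929,8.5],[33.4,-26.3,8.1,0,0,-0.929,8.5]]]}}

```text
clock: 0.92
eef_pos: [365.3, -406.8, 192.4]
tool_rot: [3.141, 0.0, 1.062]
force: [0.6, -0.3, -0.1]
width: 85.2
```

```bash
python3 -c "
from h import *
delta([465,-212,150],1.36)"
```

```text
t 0.92 pos [ 365.3 -406.8  192.4] rot [3.141 0.    1.062] F [ 0.6 -0.3 -0.1] w 85.2
d cm [21.87 -0.8   4.23] rv [ 0.001  0.    -0.298]
```

Request:
{"name": "carry_out", "arguments": {"series": [[[21.9,-0.8,4.2,0,0,-0.298,8.5],[21.9,-0.8,4.2,0,0,-0.298,8.5],[21.9,-0.8,4.2,0,0,-0.298,8.5],[21.9,-0.8,4.2,0,0,-0.298,8.5],[21.9,-0.8,4.2,0,0,-0.298,8.5]]]}}

```text
clock: 1.33
eef_pos: [459.6, -225.3, 153.1]
tool_rot: [3.141, 0.0, 1.353]
force: [0.6, -0.4, 0.4]
width: 84.8
```

Request:
{"name": "carry_out", "arguments": {"series": [[[1.0,0,0.2,0,0,0,8.5],[1.0,0,0.2,0,0,0,8.5]]]}}

```text
clock: 1.5
eef_pos: [462.6, -212.4, 150.8]
tool_rot: [-3.141, -0.002, 1.362]
force: [-1.7, 0.0, 0.2]
width: 85.0
```

```bash
python3 - <<'E'
from h import *
s=read_state()
delta([465,-212,8],1.36,s)
d=get_image("wrist");cv2.imwrite("pics/w1.png",d["img"])
T=wristT(s,d);P=cloud(d,T);hsv=cv2.cvtColor(d["img"],cv2.COLOR_BGR2HSV)
ht=(P[...,2]>31)&(P[...,2]<46)&(hsv[...,0]<30)&(hsv[...,1]>100)
q=P[ht];print(len(q), cv2.minAreaRect(q[:,:2].astype(np.float32)),np.median(q[:,2]))
bl=(hsv[...,1]<70)&(hsv[...,2]>120)&(P[...,2]<15)&(P[...,2]>-5)&(abs(P[...,0]-480)<60)
q=P[bl];r=cv2.minAreaRect(q[:,:2].astype(np.float32)); print(r,cv2.boxPoints(r).tolist(),np.median(q[:,2]))
E
```

```text
t 1.5 pos [ 462.6 -212.4  150.8] rot [-3.141e+00 -2.000e-03  1.362e+00] F [-1.7  0.   0.2] w 85.0
d cm [ 0.05  0.23 14.28] rv [-0.    -0.002  0.002]
3624 ((463.083984375, -224.14190673828125), (89.25650787353516, 22.915102005004883), 77.3689193725586) 37.67898115815815
((473.78009033203125, -175.34616088867188), (230.7543487548828, 27.580406188964844), 77.94587707519531) [[436.1990966796875, -285.2994689941406], [463.17138671875, -291.0592346191406], [511.361083984375, -65.39285278320312], [484.3887939453125, -59.633087158203125]] 2.8149451502025045
```

View pics/w1.png

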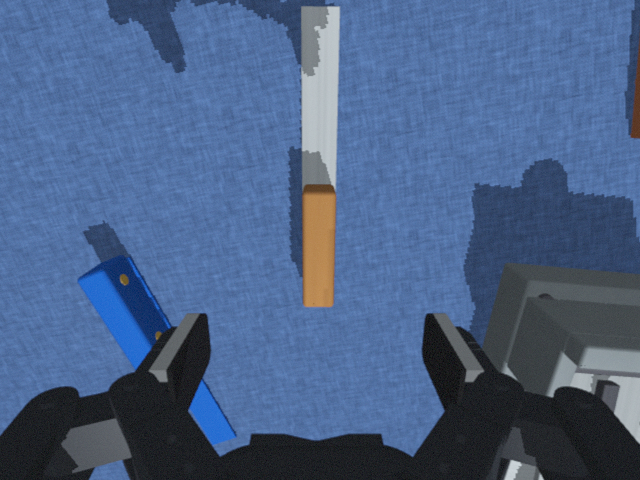

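The wrist view shows the orange handle centred at (319,245), with the blade running up to (320,8). It sits midway between the open fingers, and the blue decoy is off to the left. The depth fit agrees with the top view, so I'll descend.

Request:
{"name": "carry_out", "arguments": {"series": [[[-0.1,0.2,4,0,-0.002,0,8.5],[-0.1,0.25,8,0,-0.002,0,8.5],[-0.1,0.25,12,0,-0.002,0,8.5],[-0.1,0.25,14.2,0,-0.002,0,8.5],[-0.1,0.25,14.2,0,-0.002,0,8.5]]]}}

```text
clock: 1.97
eef_pos: [459.6, -219.8, 5.3]
tool_rot: [-3.134, 0.002, 1.351]
force: [0.3, -1.0, 0.5]
width: 85.0
```

```bash
python3 - <<'E'
from h import *
s=read_state()
delta([465,-214,8],1.36,s)
d=get_image("wrist");cv2.imwrite("pics/w2.png",d["img"])
E
```

```text
t 1.97 pos [ 459.6 -219.8    5.3] rot [-3.134e+00  2.000e-03  1.351e+00] F [ 0.3 -1.   0.5] w 85.0
d cm [ 0.68  0.4  -0.28] rv [-0.008  0.002 -0.009]
```

View pics/w2.png

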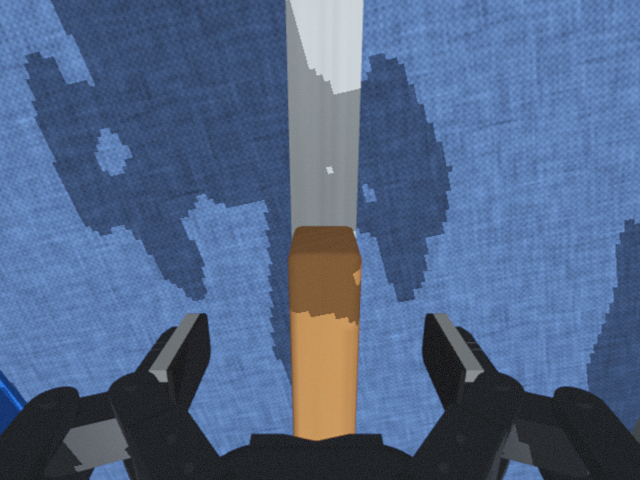

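Request:
{"name": "carry_out", "arguments": {"series": [[[0,0,0,0,0,0,8.5],[0,0,0,0,0,0,8.5]]]}}

```text
clock: 2.18
eef_pos: [464.3, -220.1, 10.9]
tool_rot: [3.138, 0.003, 1.352]
force: [0.1, 0.3, 0.9]
width: 85.4
```

```bash
python3 - <<'E'
from h import *
delta([465,-214,8],1.36)
E
```

```text
t 2.18 pos [ 464.3 -220.1   10.9] rot [3.138e+00 3.000e-03 1.352e+00] F [0.1 0.3 0.9] w 85.4
d cm [ 0.61 -0.07  0.29] rv [ 0.003  0.003 -0.008]
```

Request:
{"name": "carry_out", "arguments": {"series": [[[0.6,0,0.2,0,0,-0.008,8.5],[0.6,0,0.2,0,0,-0.008,8.5],[0.6,0,0.2,0,0,-0.008,8.5],[0.6,0,0.2,0,0,-0.008,8.5],[0.6,0,0.2,0,0,-0.008,8.5]]]}}

```text
clock: 2.6
eef_pos: [464.8, -212.8, 7.5]
tool_rot: [3.141, 0.002, 1.362]
force: [-0.0, -0.2, 0.5]
width: 85.0
```

```bash
python3 - <<'E'
from h import *
delta([465,-214,8],1.36)
E
```

```text
t 2.6 pos [ 464.8 -212.8    7.5] rot [3.141e+00 2.000e-03 1.362e+00] F [-0.  -0.2  0.5] w 85.0
d cm [-0.11  0.04 -0.05] rv [0.001 0.002 0.002]
```

Settled; closing.

Request:
{"name": "carry_out", "arguments": {"series": [[[0,0,0,0,0,0,1.5],[0,0,0,0,0,0,1.5],[0,0,0,0,0,0,1.5],[0,0,0,0,0,0,1.5],[0,0,0,0,0,0,1.5]]]}}

```text
clock: 3.02
eef_pos: [464.5, -212.7, 7.0]
tool_rot: [-3.141, 0.002, 1.362]
force: [-0.2, -0.1, -0.9]
width: 25.1
```

Request:
{"name": "carry_out", "arguments": {"series": [[[0,0,0,0,0,0,1.5],[0,0,0,0,0,0,1.5],[0,0,0,0,0,0,1.5],[0,0,0,0,0,0,1.5],[0,0,0,0,0,0,1.5]]]}}

```text
clock: 3.43
eef_pos: [464.6, -212.8, 7.2]
tool_rot: [3.141, 0.002, 1.362]
force: [-0.3, 0.4, 3.3]
width: 23.1
```

Request:
{"name": "carry_out", "arguments": {"series": [[[0,0,-1,0,0,0,1.5],[0,0,-3,0,0,0,1.5],[0,0,-6,0,0,0,1.5],[0,0,-8,0,0,0,1.5],[0,0,-9,0,0,0,1.5]]]}}

```text
clock: 3.85
eef_pos: [465.6, -212.9, 99.7]
tool_rot: [3.138, 0.003, 1.362]
force: [0.3, -0.4, -1.2]
width: 22.7
```

Request:
{"name": "carry_out", "arguments": {"series": [[[0,0,0,0,0,0,1.5],[0,0,0,0,0,0,1.5],[0,0,0,0,0,0,1.5],[0,0,0,0,0,0,1.5]]]}}

```text
clock: 4.18
eef_pos: [463.6, -212.1, 95.8]
tool_rot: [-3.139, 0.002, 1.362]
force: [-0.4, 0.7, -2.1]
width: 23.2
```

```bash
cat >> h.py <<'E'
def feeler(name="wrist"):
    s=read_state(); d=get_image(name); T=wristT(s,d) if name=="wrist" else None
    P=cloud(d,T);hsv=cv2.cvtColor(d["img"],cv2.COLOR_BGR2HSV)
    return s,d,P,hsv
E
python3 - <<'E'
from h import *
s,d,P,hsv=feeler()
cv2.imwrite("pics/w3.png",d["img"])
u=320
bl=np.zeros((480,640),bool)
# blade top plane: pale pixels above table
m=(hsv[...,1]<90)&(P[...,2]>50)&(P[...,2]<140); m[300:]=False; m[:,:240]=False; m[:,400:]=False
q=P[m];print(len(q)); 
f=R.from_euler('xyz',s["tool_rot"]); ql=f.inv().apply(q-s["eef_pos"])
A=np.c_[ql[:,:2],np.ones(len(ql))];c,*_=np.linalg.lstsq(A,ql[:,2],rcond=None);print("plane in tool (z of x,y)",c,(A@c-ql[:,2]).std())
r=cv2.minAreaRect(ql[:,:2].astype(np.float32));print(r,cv2.boxPoints(r).round(1).tolist(), "tool z range",np.percentile(ql[:,2],[1,50,99]))
a=np.polyfit(ql[:,0],ql[:,1],1);print("center line y=ax+b",a)
print("world z tip region",np.median(q[ql[:,0]>ql[:,0].max()-15],0))
delta([0,0,0],1.36,s)
t=get_image("top");cv2.imwrite("pics/t3.png",t["img"])
E
```

```text
17113
plane in tool (z of x,y) [0.01112105 0.00763612 3.19867754] 2.0509038945255083
((64.84239959716797, 2.3022193908691406), (109.66673278808594, 35.782203674316406), 1.4828802347183228) [[9.600000381469727, 18.799999237060547], [10.5, -17.0], [120.0999984741211, -14.199999809265137], [119.19999694824219, 21.600000381469727]] tool z range [1.21147301 4.24237827 5.78901383]
center line y=ax+b [0.00514613 0.63388189]
world z tip region [ 487.99036148 -102.77953169   91.45012424]
t 4.18 pos [ 463.6 -212.1   95.8] rot [-3.139e+00  2.000e-03  1.362e+00] F [-0.4  0.7 -2.1] w 23.2
d cm [ 11.15 -49.73   9.7 ] rv [-0.003  0.002  0.002]
```

View pics/w3.png

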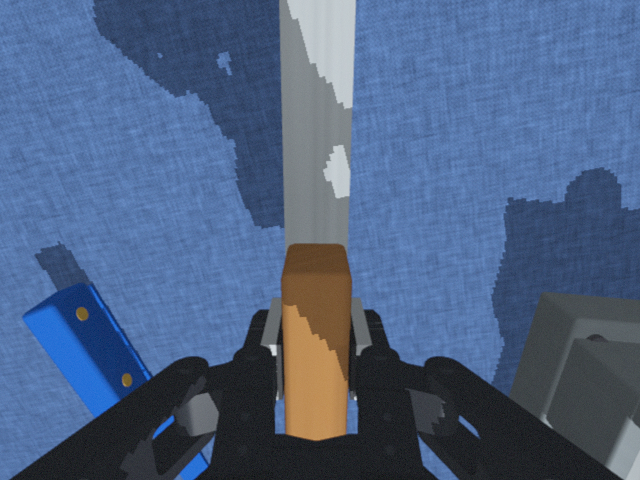

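```bash
python3 - <<'E'
from h import *
delta([588.5,-106.4,97],1.522)
E
```

```text
t 4.28 pos [ 463.9 -212.2   96. ] rot [-3.139e+00  2.000e-03  1.362e+00] F [-0.5  0.6 -1.9] w 23.2
d cm [12.93 10.   -0.14] rv [-0.002  0.001 -0.16 ]
```

Request:
{"name": "carry_out", "arguments": {"series": [[[3,2.5,-0.1,0,0,-0.04,1.5],[6,5,-0.1,0,0,-0.08,1.5],[9,7.5,-0.1,0,0,-0.12,1.5],[12,9.5,-0.1,0,0,-0.15,1.5],[12.9,10,-0.1,0,0,-0.16,1.5]]]}}

```text
clock: 4.7
eef_pos: [594.3, -100.2, 97.4]
tool_rot: [3.137, -0.003, 1.53]
force: [0.4, 1.2, -1.2]
width: 23.2
```

Request:
{"name": "carry_out", "arguments": {"series": [[[0,0,0,0,0,0,1.5],[0,0,0,0,0,0,1.5],[0,0,0,0,0,0,1.5],[0,0,0,0,0,0,1.5],[0,0,0,0,0,0,1.5]]]}}

```text
clock: 5.12
eef_pos: [588.2, -108.7, 97.7]
tool_rot: [-3.14, 0.003, 1.52]
force: [-0.1, -0.8, -2.3]
width: 23.3
```

```bash
python3 - <<'E'
from h import *
delta([588.5,-106.4,80],1.522)
for n in("wrist","top","side"):
    s,d,P,hsv=feeler(n)
    cv2.imwrite(f"pics/{n}4.png",d["img"] if n=="wrist" else cv2.resize(d["img"][150:300,170:400] if n=="top" else d["img"][180:360,150:400],None,fx=3,fy=3,interpolation=cv2.INTER_CUBIC))
    np.savez(f"v4_{n}.npz",P=P,hsv=hsv)
E
```

```text
t 5.12 pos [ 588.2 -108.7   97.7] rot [-3.14e+00  3.00e-03  1.52e+00] F [-0.1 -0.8 -2.3] w 23.3
d cm [0.23 0.02 1.77] rv [-0.001  0.003 -0.002]
```

View pics/wrist4.png

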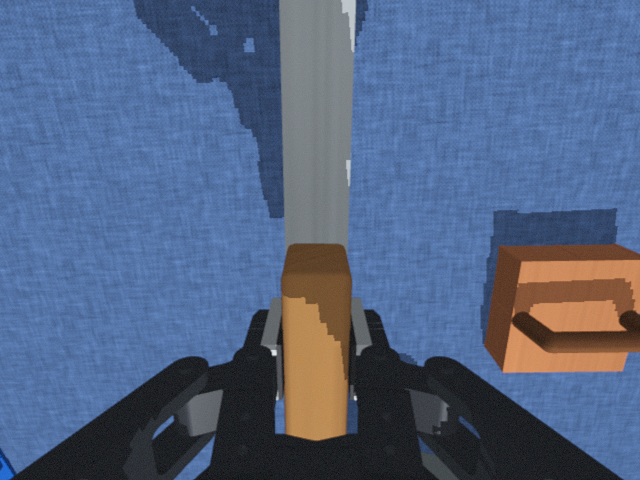

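View pics/top4.png

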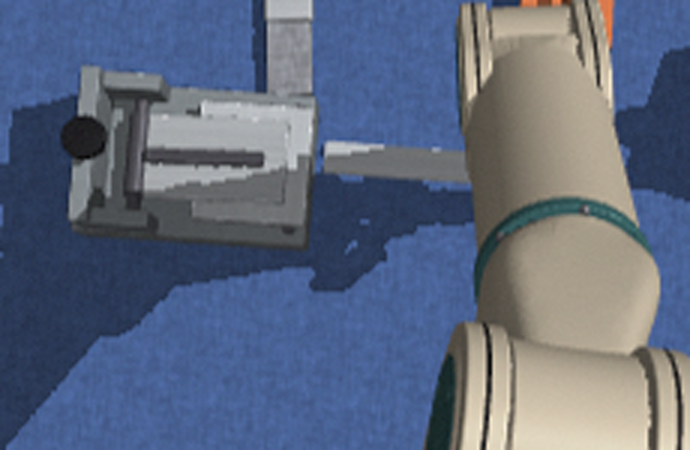

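View pics/side4.png

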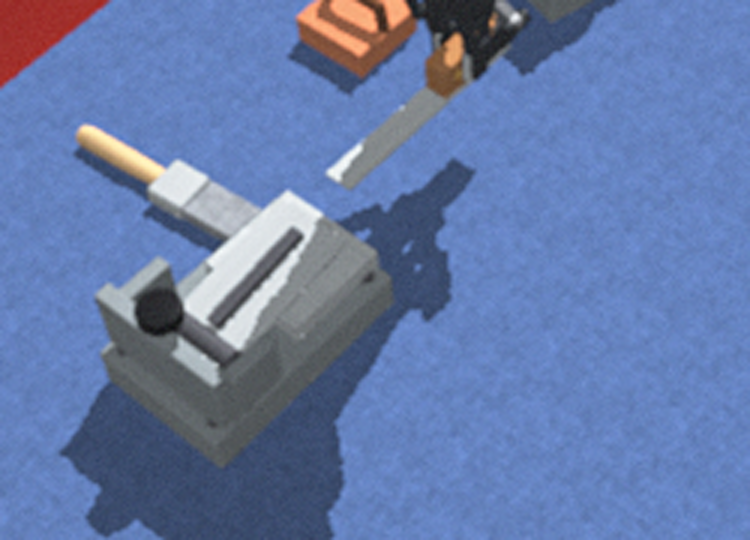

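```bash
python3 - <<'E'
import numpy as np,cv2
from scipy.spatial.transform import Rotation as R
for n in("top","side","wrist"):
    f=np.load(f"v4_{n}.npz");P=f["P"]
    m=(P[...,2]>80)&(P[...,2]<104)&(P[...,0]>570)&(P[...,0]<625)&(P[...,1]>(-35))&(P[...,1]<70)
    q=P[m]; 
    r=cv2.minAreaRect(q[:,:2].astype(np.float32))
    A=np.c_[q[:,:2],np.ones(len(q))];c,*_=np.linalg.lstsq(A,q[:,2],rcond=None)
    print(n,len(q),"rect",np.round(r[0],1),np.round(r[1],1),r[2],"ymax",np.percentile(q[:,1],[98,100]),"slopes",c[:2].round(4),"z at tip(596,45)",c@[596,45,1],"z at y=-30",c@[592,-30,1],(A@c-q[:,2]).std())
    t=q[q[:,1]>20]
    if len(t): print(" tip x mid",(np.percentile(t[:,0],1)+np.percentile(t[:,0],99))/2,np.median(t[:,0]))
    a=np.polyfit(q[:,1],q[:,0],1);print(" line x=a y+b",a, "x at y=45",np.polyval(a,45))
E
```

```text
top 349 rect [598.    5.6] [80.7 26.8] 86.94003295898438 ymax [44.78429803 45.31281329] slopes [ 0.0039 -0.0019] z at tip(596,45) 93.44165220768302 z at y=-30 93.56638239393257 2.6930035984006313
 tip x mid 598.9689958731913 599.021912787671
 line x=a y+b [6.20423049e-02 5.97210029e+02] x at y=45 600.0019322987254
side 287 rect [596.    4.9] [79.6 31.3] 88.4087905883789 ymax [43.10269384 44.93038696] slopes [-0.0243 -0.0003] z at tip(596,45) 92.79176719714867 z at y=-30 92.91464369476597 1.8217938229529593
 tip x mid 596.2891205518464 595.548577838176
 line x=a y+b [5.74502396e-02 5.93965568e+02] x at y=45 596.5508284672715
wrist 9964 rect [594.2 -12.5] [46.4 26.2] 86.84085083007812 ymax [ 9.38736036 10.80895543] slopes [-0.0019 -0.0024] z at tip(596,45) 93.01373336041165 z at y=-30 93.20448745117986 0.6681364014015403
 line x=a y+b [4.58556045e-02 5.94718758e+02] x at y=45 596.782260333078
```

The side and top views show the level blade with its tip at about (598,45,93), 32 mm short of the mouth and nearly centred. The next move lowers it so the underside is about 4 mm above the bed.

Request:
{"name": "carry_out", "arguments": {"series": [[[0,-0.2,1.0,0,0,0,1.5],[0,-0.2,2.0,0,0,0,1.5],[0,-0.2,2.6,0,0,0,1.5],[0,-0.2,2.6,0,0,0,1.5],[0,-0.2,2.6,0,0,0,1.5]]]}}

```text
clock: 5.68
eef_pos: [586.6, -106.9, 70.9]
tool_rot: [-3.14, 0.002, 1.522]
force: [-0.5, -0.1, -2.2]
width: 23.5
```

Request:
{"name": "carry_out", "arguments": {"series": [[[0,0,0,0,0,0,1.5],[0,0,0,0,0,0,1.5],[0,0,0,0,0,0,1.5]]]}}

```text
clock: 5.93
eef_pos: [587.6, -107.0, 72.2]
tool_rot: [3.141, 0.002, 1.522]
force: [0.3, -0.4, -2.2]
width: 23.3
```

```bash
python3 - <<'E'
from h import *
delta([586.5,-106.4,71],1.522)
E
```

```text
t 5.93 pos [ 587.6 -107.    72.2] rot [3.141e+00 2.000e-03 1.522e+00] F [ 0.3 -0.4 -2.2] w 23.3
d cm [ 0.06 -0.11  0.12] rv [ 0.     0.002 -0.   ]
```

Request:
{"name": "carry_out", "arguments": {"series": [[[1,-0.1,0.05,0,0,0,1.5],[2,-0.1,0.1,0,0,0,1.5],[3,-0.1,0.1,0,0,0,1.5],[4,-0.1,0.1,0,0,0,1.5],[4.5,-0.1,0.1,0,0,0,1.5]]]}}

```text
clock: 6.35
eef_pos: [588.6, -58.7, 70.9]
tool_rot: [-3.142, 0.0, 1.525]
force: [-0.8, 0.9, -1.5]
width: 23.3
```

Request:
{"name": "carry_out", "arguments": {"series": [[[0,0,0,0,0,0,1.5],[0,0,0,0,0,0,1.5],[0,0,0,0,0,0,1.5]]]}}

```text
clock: 6.6
eef_pos: [588.4, -62.7, 70.8]
tool_rot: [-3.141, 0.003, 1.521]
force: [-0.7, 0.3, -2.0]
width: 23.5
```

```bash
python3 - <<'E'
from h import *
delta([588,-60,68],1.522)
for n in("wrist","top","side"):
    s,d,P,hsv=feeler(n)
    cv2.imwrite(f"pics/{n}5.png",d["img"] if n=="wrist" else cv2.resize(d["img"][150:300,170:400] if n=="top" else d["img"][180:360,150:400],None,fx=3,fy=3,interpolation=cv2.INTER_CUBIC))
    m=(P[...,0]>575)&(P[...,0]<615)&(P[...,1]>(-30))&(P[...,1]<50)&(P[...,2]>50)&(P[...,2]<85)
    q=P[m]; A=np.c_[q[:,:2],np.ones(len(q))];c,*_=np.linalg.lstsq(A,q[:,2],rcond=None)
    a=np.polyfit(q[:,1],q[:,0],1)
    print(n,len(q),c,"z@y=50",c@[594,50,1],"z@-30",c@[590,-30,1],"xline",a,"x@80",np.polyval(a,80))
E
```

```text
t 6.6 pos [588.4 -62.7  70.8] rot [-3.141e+00  3.000e-03  1.521e+00] F [-0.7  0.3 -2. ] w 23.5
d cm [ 0.26 -0.05  0.27] rv [-0.     0.003 -0.001]
wrist 15426 [-1.72828247e-02 -1.53453969e-02  7.69123414e+01] z@y=50 65.87907365410618 z@-30 67.17583670507635 xline [6.12268283e-02 5.92256838e+02] x@80 597.154984658405
top 266 [-3.47812317e-02  1.16441147e-02  8.69659357e+01] z@y=50 66.888089817984 z@-30 66.0956855690302 xline [6.45617785e-02 5.94326241e+02] x@80 599.491182844058
side 292 [-4.85143012e-02 -1.64174490e-02  9.52539357e+01] z@y=50 65.61556835236962 z@-30 67.12302147849071 xline [5.42363506e-02 5.91000138e+02] x@80 595.3390459160253
```

View pics/side5.png

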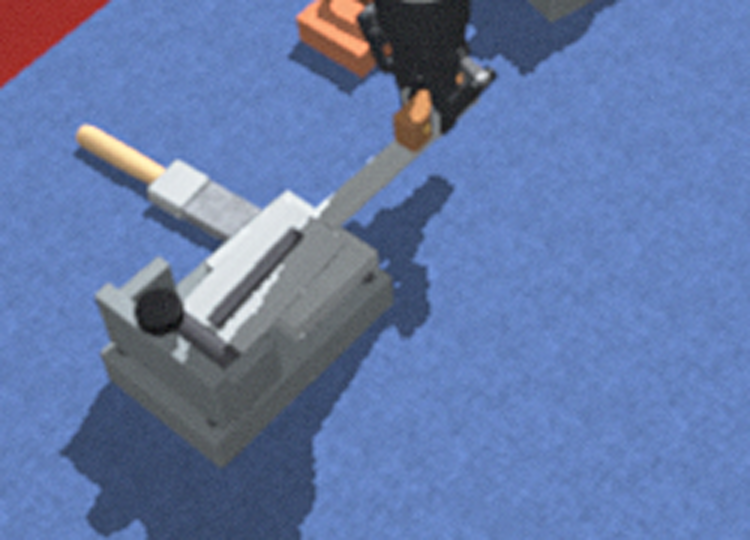

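View pics/top5.png

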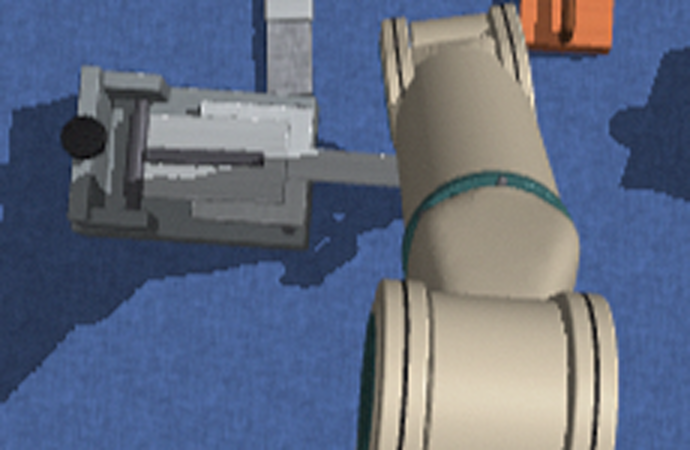

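Request:
{"name": "carry_out", "arguments": {"series": [[[0.4,0,0.1,0,-0.003,0,1.5],[0.9,0,0.15,0,-0.003,0,1.5],[1.4,0,0.2,0,-0.003,0,1.5],[1.9,0,0.2,0,-0.003,0,1.5],[2.0,0,0.2,0,-0.003,0,1.5]]]}}

```text
clock: 7.17
eef_pos: [589.5, -40.0, 68.7]
tool_rot: [-3.141, 0.004, 1.524]
force: [-1.2, -0.8, -0.8]
width: 23.1
```

Request:
{"name": "carry_out", "arguments": {"series": [[[0,0,0,0,0,0,1.5],[0,0,0,0,0,0,1.5],[0,0,0,0,0,0,1.5]]]}}

```text
clock: 7.42
eef_pos: [589.4, -42.4, 68.7]
tool_rot: [-3.141, 0.005, 1.521]
force: [-0.7, 0.1, -1.5]
width: 23.3
```

Request:
{"name": "carry_out", "arguments": {"series": [[[0,0,0.05,0,0,0,1.5],[0,0,0.1,0,0,0,1.5],[0,0,0.1,0,0,0,1.5],[0,0,0.1,0,0,0,1.5]]]}}

```text
clock: 7.75
eef_pos: [589.4, -42.4, 67.7]
tool_rot: [-3.141, 0.005, 1.521]
force: [-0.2, 0.3, -0.7]
width: 23.0
```

Request:
{"name": "carry_out", "arguments": {"series": [[[0,0,0.05,0,0,0,1.5],[0,0,0.1,0,0,0,1.5],[0,0,0.1,0,0,0,1.5],[0,0,0.1,0,0,0,1.5]]]}}

```text
clock: 8.08
eef_pos: [589.6, -42.3, 67.1]
tool_rot: [3.141, 0.005, 1.522]
force: [-0.5, -1.3, 2.9]
width: 23.4
```

```bash
python3 - <<'E'
from h import *
delta([589,-40,67],1.522)
s=read_state(); print(s["torque"],s["force"])
E
```

```text
t 8.08 pos [589.6 -42.3  67.1] rot [3.141 0.005 1.522] F [-0.5 -1.3  2.9] w 23.4
d cm [ 0.23 -0.07  0.01] rv [ 0.     0.005 -0.   ]
[0.09145543 0.11013871 0.11379168] [-0.46891548 -1.31819022  2.91533588]
```

Request:
{"name": "carry_out", "arguments": {"series": [[[0,0,0,0,0.005,0,1.5],[0,0,0,0,0.005,0,1.5],[0,0,0,0,0.005,0,1.5],[0,0,0,0,0.005,0,1.5]]]}}

```text
clock: 8.42
eef_pos: [589.5, -42.2, 66.7]
tool_rot: [-3.142, 0.0, 1.522]
force: [-0.2, -1.4, 0.7]
width: 23.0
```

```bash
cat >> h.py <<'E'
def meas(n=4,base=False):
    F=[];Tq=[];Z=[];pos=[];rot=[]
    for i in range(n):
        s=read_state();F.append(s["force"]);Tq.append(s["torque"]);pos.append(s["eef_pos"]);rot.append(s["tool_rot"]%(2*np.pi))
        d=get_image("side");z=d["z_map"].astype(float);z[z==0]=np.nan;Z.append(z)
    d["z_map"]=np.nanmean(Z,0); P=cloud(d)
    if base: np.save("base.npy",P)
    B=np.load("base.npy")
    # platen top in baseline; plane in press frame (mouth at 597.5,77,60; yaw -.049)
    c,sn=np.cos(-.049),np.sin(-.049)
    def pf(P): 
        x=P[...,0]-597.5;y=P[...,1]-77; return x*c+y*sn,-x*sn+y*c,P[...,2]-60
    xb,yb,zb=pf(B)
    pred=15.5+6-0.1763*yb
    m=(abs(xb+2)<30)&(yb>6)&(yb<110)&(abs(zb-pred)<6)
    m&=~((abs(xb+2)<9))
    x,y,z=pf(P)
    k=m&~np.isnan(z)
    r=np.c_[x[k],y[k],np.ones(k.sum())]
    for _ in range(3):
        co,*_=np.linalg.lstsq(r,z[k],rcond=None); 
        res=z[k]-r@co; v=np.where(k);g=abs(res)<4; k2=np.zeros_like(k);k2[v[0][g],v[1][g]]=True;k=k2;r=np.c_[x[k],y[k],np.ones(k.sum())]
    co,*_=np.linalg.lstsq(r,z[k],rcond=None)
    print("platen n",k.sum(),"coef",co.round(4),"z lip top",(co@[0,0,1]).round(2),"angle",np.arctan(-co[1]).round(4),"mean dz vs base",np.nanmean((P-B)[...,2][m]).round(3))
    p=np.mean(pos,0); f=np.mean(F,0)
    print("t",s["clock"],"pos",p.round(1),"rot",np.mean(rot,0).round(4),"F",f.round(2),"+-",np.std(F,0).round(2),"tq",np.mean(Tq,0).round(2),"w",round(s["width"],1),"qd",abs(s["qd"]).max().round(4))
    print("tip y in mouth ~",(p[1]+153.6-77).round(1))
E
python3 -W ignore - <<'E'
from h import *
meas(4,True)
E
```

```text
platen n 681 coef [-1.70000e-03 -1.76200e-01  2.07855e+01] z lip top 20.79 angle 0.1744 mean dz vs base 0.0
t 8.5667 pos [589.5 -42.2  66.7] rot [3.1417e+00 1.0000e-04 1.5216e+00] F [-0.03 -1.6   1.5 ] +- [0.35 0.26 0.59] tq [-0.1  -0.02 -0.01] w 23.4 qd 0.0019
tip y in mouth ~ 34.4
```

Request:
{"name": "carry_out", "arguments": {"series": [[[0.4,0,0,0,0,0,1.5],[0.9,0,0,0,0,0,1.5],[1.4,0,0,0,0,0,1.5],[1.8,0,0,0,0,0,1.5],[2.0,0,0,0,0,0,1.5]]]}}

```text
clock: 9.03
eef_pos: [590.5, -20.7, 66.8]
tool_rot: [-3.141, -0.001, 1.523]
force: [0.5, -2.0, 2.5]
width: 23.2
```

Request:
{"name": "carry_out", "arguments": {"series": [[[0,0,0,0,0,0,1.5],[0,0,0,0,0,0,1.5],[0,0,0,0,0,0,1.5],[0,0,0,0,0,0,1.5]]]}}

```text
clock: 9.37
eef_pos: [590.4, -21.0, 66.7]
tool_rot: [-3.141, -0.001, 1.523]
force: [-0.4, 2.7, 1.0]
width: 23.0
```

```bash
python3 -W ignore - <<'E'
from h import *
meas(4)
E
```

```text
platen n 681 coef [-3.00000e-03 -1.78000e-01  2.07596e+01] z lip top 20.76 angle 0.1761 mean dz vs base -0.12
t 9.5167 pos [590.4 -21.3  66.7] rot [3.1419 6.2822 1.5222] F [0.34 2.05 1.58] +- [0.51 0.48 0.37] tq [ 0.65 -0.02  0.05] w 23.0 qd 0.0038
tip y in mouth ~ 55.3
```

Request:
{"name": "carry_out", "arguments": {"series": [[[0.1,0,0,0,0,0,1.5],[0.3,0,0,0,0,0,1.5],[0.5,0,0,0,0,0,1.5],[0.5,0,0,0,0,0,1.5],[0.5,0,0,0,0,0,1.5]]]}}

```text
clock: 9.98
eef_pos: [590.8, -17.9, 66.8]
tool_rot: [3.142, 0.001, 1.521]
force: [-0.3, -4.3, 3.8]
width: 23.4
```

```bash
python3 -W ignore - <<'E'
from h import *
meas(4)
E
```

```text
platen n 681 coef [-2.60000e-03 -1.74900e-01  2.05792e+01] z lip top 20.58 angle 0.1732 mean dz vs base -0.121
t 10.1333 pos [590.8 -17.8  66.8] rot [3.1415e+00 7.0000e-04 1.5212e+00] F [ 0.2  -3.63  3.51] +- [0.41 0.5  0.24] tq [-0.41  0.02 -0.04] w 23.0 qd 0.0033
tip y in mouth ~ 58.8
```

Request:
{"name": "carry_out", "arguments": {"series": [[[0.1,0,0,0,0,0,1.5],[0.3,0,0,0,0,0,1.5],[0.4,0,0,0,0,0,1.5],[0.4,0,0,0,0,0,1.5],[0.4,0,0,0,0,0,1.5]]]}}

```text
clock: 10.6
eef_pos: [590.9, -12.5, 66.7]
tool_rot: [-3.141, -0.001, 1.522]
force: [-0.2, -2.7, 3.7]
width: 23.5
```

```bash
python3 -W ignore - <<'E'
from h import *
meas(4)
E
```

```text
platen n 681 coef [-2.90000e-03 -1.76300e-01  2.07182e+01] z lip top 20.72 angle 0.1745 mean dz vs base -0.065
t 10.75 pos [590.9 -12.5  66.7] rot [3.1417 6.2825 1.5222] F [ 0.31 -2.38  3.67] +- [0.35 0.27 0.47] tq [-0.11 -0.04 -0.  ] w 23.2 qd 0.0018
tip y in mouth ~ 64.1
```

Not touching yet; going on in small steps.

Request:
{"name": "carry_out", "arguments": {"series": [[[0.1,0,0,0,0,0,1.5],[0.2,0,0,0,0,0,1.5],[0.3,0,0,0,0,0,1.5],[0.3,0,0,0,0,0,1.5],[0.3,0,0,0,0,0,1.5]]]}}

```text
clock: 11.22
eef_pos: [591.0, -10.3, 66.8]
tool_rot: [-3.141, 0.0, 1.522]
force: [0.7, -4.4, 5.4]
width: 23.2
```

```bash
python3 -W ignore - <<'E'
from h import *
meas(4)
E
```

```text
platen n 681 coef [-4.00000e-03 -1.76900e-01  2.07101e+01] z lip top 20.71 angle 0.1751 mean dz vs base -0.104
t 11.3667 pos [591.  -10.3  66.8] rot [3.1418e+00 2.0000e-04 1.5216e+00] F [-0.12 -4.39  4.86] +- [0.54 0.35 0.41] tq [-0.52  0.01 -0.02] w 23.2 qd 0.0023
tip y in mouth ~ 66.3
```

Request:
{"name": "carry_out", "arguments": {"series": [[[0.1,0,0,0,0,0,1.5],[0.2,0,0,0,0,0,1.5],[0.3,0,0,0,0,0,1.5],[0.3,0,0,0,0,0,1.5],[0.3,0,0,0,0,0,1.5]]]}}

```text
clock: 11.83
eef_pos: [591.1, -7.7, 66.8]
tool_rot: [-3.141, 0.001, 1.521]
force: [0.5, -4.4, 5.3]
width: 23.2
```

```bash
python3 -W ignore - <<'E'
from h import *
meas(4)
E
```

```text
platen n 681 coef [-3.50000e-03 -1.77800e-01  2.07903e+01] z lip top 20.79 angle 0.176 mean dz vs base -0.082
t 11.9833 pos [591.1  -7.7  66.9] rot [3.1418e+00 6.0000e-04 1.5215e+00] F [-0.17 -4.9   5.91] +- [0.59 0.63 0.52] tq [-0.68  0.04 -0.01] w 23.1 qd 0.0021
tip y in mouth ~ 68.9
```

Request:
{"name": "carry_out", "arguments": {"series": [[[0,0,-0.04,0,0,0,1.5],[0.1,0,-0.04,0,0,0,1.5],[0.2,0,-0.04,0,0,0,1.5],[0.3,0,-0.04,0,0,0,1.5],[0.3,0,-0.04,0,0,0,1.5]]]}}

```text
clock: 12.45
eef_pos: [591.0, -5.5, 67.1]
tool_rot: [-3.141, 0.002, 1.521]
force: [-0.6, -7.0, 5.3]
width: 23.4
```

```bash
python3 -W ignore - <<'E'
from h import *
meas(4)
E
```

```text
platen n 681 coef [-7.00000e-04 -1.78100e-01  2.07898e+01] z lip top 20.79 angle 0.1762 mean dz vs base -0.102
t 12.6 pos [591.   -5.6  67.1] rot [3.1424e+00 1.8000e-03 1.5211e+00] F [-0.57 -6.62  4.86] +- [0.53 0.4  0.34] tq [-1.16  0.08 -0.04] w 23.1 qd 0.0019
tip y in mouth ~ 71.0
```

Request:
{"name": "carry_out", "arguments": {"series": [[[0.1,0,-0.02,0,0,0,1.5],[0.2,0,-0.02,0,0,0,1.5],[0.3,0,-0.02,0,0,0,1.5],[0.3,0,-0.02,0,0,0,1.5],[0.3,0,-0.02,0,0,0,1.5]]]}}

```text
clock: 13.07
eef_pos: [590.9, -4.6, 67.2]
tool_rot: [-3.14, 0.004, 1.52]
force: [-1.0, -9.8, 5.0]
width: 23.1
```

```bash
python3 -W ignore - <<'E'
from h import *
meas(5)
E
```

```text
platen n 681 coef [-9.00000e-04 -1.75900e-01  2.07269e+01] z lip top 20.73 angle 0.1741 mean dz vs base -0.041
t 13.2667 pos [590.9  -4.5  67.2] rot [3.1429 0.004  1.5198] F [-0.58 -9.85  5.01] +- [0.34 0.55 0.44] tq [-1.77  0.04  0.02] w 23.4 qd 0.0016
tip y in mouth ~ 72.1
```

Request:
{"name": "carry_out", "arguments": {"series": [[[0,0,-0.03,0,0,0,1.5],[0,0,-0.06,0,0,0,1.5],[0,0,-0.06,0,0,0,1.5],[0,0,-0.06,0,0,0,1.5]]]}}

```text
clock: 13.65
eef_pos: [590.7, -3.9, 67.3]
tool_rot: [-3.14, 0.003, 1.52]
force: [0.2, -8.0, 1.5]
width: 23.4
```

```bash
python3 -W ignore - <<'E'
from h import *
meas(4)
s,d,P,hsv=feeler(); cv2.imwrite("pics/w6.png",d["img"])
m=(P[...,0]>580)&(P[...,0]<605)&(P[...,1]>45)&(P[...,1]<75)&(P[...,2]>50)&(P[...,2]<85)
q=P[m];print(len(q))
if len(q)>50:
    A=np.c_[q[:,:2],np.ones(len(q))];c,*_=np.linalg.lstsq(A,q[:,2],rcond=None);print(c,q[:,2].mean())
d=get_image("side"); cv2.imwrite("pics/s6.png",cv2.resize(d["img"][180:360,150:400],None,fx=3,fy=3,interpolation=cv2.INTER_CUBIC))
E
```

```text
platen n 680 coef [-1.00000e-03 -1.77500e-01  2.08833e+01] z lip top 20.88 angle 0.1757 mean dz vs base 0.021
t 13.8 pos [590.7  -3.9  67.3] rot [3.1434 0.0032 1.5199] F [ 0.54 -7.9   1.3 ] +- [0.51 0.09 0.29] tq [-1.62 -0.12 -0.13] w 23.1 qd 0.002
tip y in mouth ~ 72.7
4903
[ 3.14341190e-02 -1.21996249e-02  4.48483172e+01] 62.74685965156602
```

View pics/w6.png

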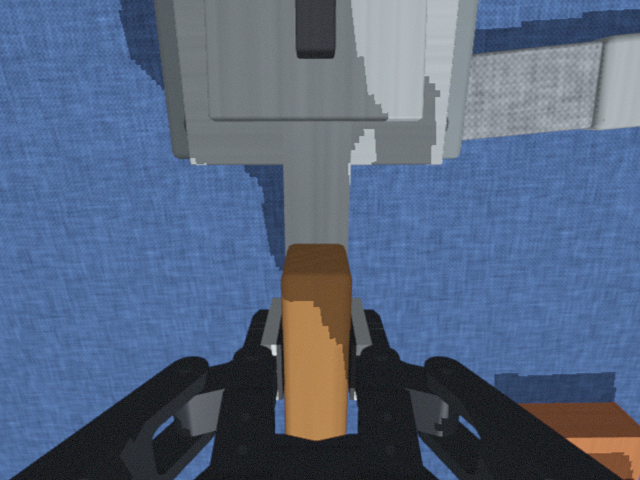

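View pics/s6.png

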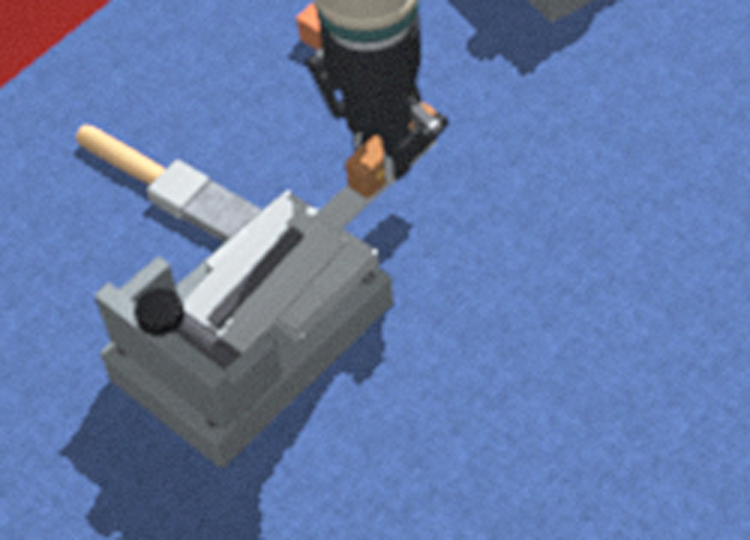

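The wrist view shows the blade (columns 284–350) centred under the top plate (columns 210–428, lip at row 120). Drag is about 8 N with little net load on the bed, so the plate is touching. One or two more small pushes should give margin.

Request:
{"name": "carry_out", "arguments": {"series": [[[0.1,0,-0.01,0,0.002,0,1.5],[0.2,0,-0.02,0,0.002,0,1.5],[0.3,0,-0.02,0,0.002,0,1.5],[0.3,0,-0.02,0,0.002,0,1.5],[0.3,0,-0.02,0,0.002,0,1.5]]]}}

```text
clock: 14.37
eef_pos: [590.5, -1.3, 67.3]
tool_rot: [-3.139, 0.002, 1.52]
force: [-0.2, -9.5, -0.1]
width: 23.3
```

```bash
cat >> h.py <<'E'
def depthin():
    Ls=[]
    s,d,P,hsv=feeler()
    f=R.from_euler('xyz',s["tool_rot"]); L=f.inv().apply(P.reshape(-1,3)-s["eef_pos"]).reshape(P.shape)
    # lip: along columns beside blade, jump in height from bed (~tool z 7) to platen (~ -14)
    out=[]
    for u in list(range(225,275))+list(range(360,400)):
        c=L[60:160,u]; up=np.where(c[:,2]<-6)[0]
        if len(up): out.append(c[up.max(),0])
    h=L[(hsv[...,0]<30)&(hsv[...,1]>100)&(abs(L[...,1])<14)&(L[...,2]<-28)&(L[...,2]>-40)&(L[...,0]>0)]
    print("lip tool x",np.median(out).round(1),"handle front tool x",np.percentile(h[:,0],[95,99,100]).round(1),"tip at TCP+",(np.percentile(h[:,0],99)+120).round(1),"inserted",(np.percentile(h[:,0],99)+120-np.median(out)).round(1))
E
python3 -W ignore - <<'E'
from h import *
meas(4); depthin()
E
```

```text
platen n 677 coef [-1.7000e-03 -1.8690e-01  2.2098e+01] z lip top 22.1 angle 0.1847 mean dz vs base 0.674
t 14.5167 pos [590.5  -1.3  67.3] rot [3.1442e+00 1.8000e-03 1.5199e+00] F [ 0.24 -8.99  0.39] +- [0.42 0.43 0.36] tq [-1.86 -0.05 -0.05] w 23.4 qd 0.0018
tip y in mouth ~ 75.3
lip tool x 77.6 handle front tool x [31.4 32.4 33.1] tip at TCP+ 152.4 inserted 74.7
```

Request:
{"name": "carry_out", "arguments": {"series": [[[0,0,0,0,0,0,1.5],[0,0,0,0,0,0,1.5],[0,0,0,0,0,0,1.5],[0,0,0,0,0,0,1.5],[0,0,0,0,0,0,1.5]]]}}

```text
clock: 15.03
eef_pos: [590.5, -1.3, 67.3]
tool_rot: [-3.139, 0.002, 1.52]
force: [-0.2, -8.9, 1.2]
width: 23.3
```

```bash
python3 -W ignore - <<'E'
from h import *
meas(6); depthin()
d=get_image("top");cv2.imwrite("pics/t7.png",d["img"])
E
```

```text
platen n 677 coef [ 7.00000e-04 -1.85800e-01  2.19422e+01] z lip top 21.94 angle 0.1837 mean dz vs base 0.579
t 15.2833 pos [590.5  -1.3  67.3] rot [3.1442e+00 1.7000e-03 1.5199e+00] F [-0.27 -8.66  0.39] +- [0.14 0.58 0.78] tq [-1.82 -0.05 -0.06] w 23.0 qd 0.0019
tip y in mouth ~ 75.3
lip tool x 77.6 handle front tool x [31.4 32.4 33.3] tip at TCP+ 152.4 inserted 74.8
```

View pics/t7.png

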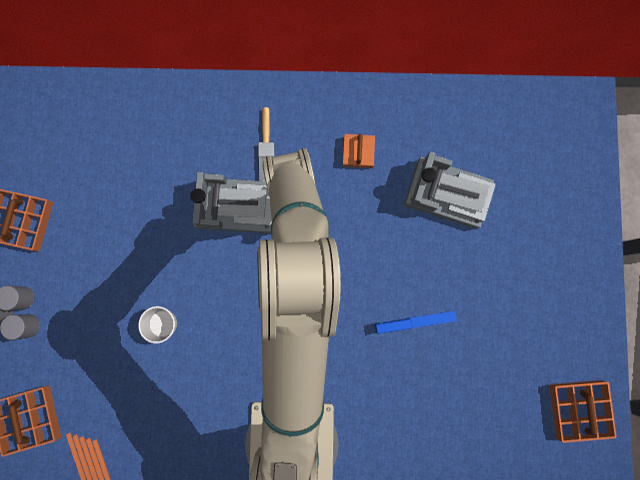

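The top view shows the pot (157,325), brush (265,130) and stamp where they started. The arm is still, the blade is snug, and the plate is up about 0.01 rad. I'm handing the job in.

```bash
python3 -c "
from cell import *
print(finish_job())
s=read_state();print(s['clock'],s['eef_pos'],s['force'],s['width'])"
```

```text
the job is handed in; nothing more can be done
None
the job is handed in; nothing more can be done
```

I picked the feeler up by its handle, slid the blade flat along the bed of the left-hand press until it was snug under the top plate, and handed the job in at about 15 s. The gripper was still holding the handle. The hand-in gave no verdict, so this rests on my last checks.

- **Depth and alignment:** the tip was about 75 mm past the mouth by both the arm pose and the wrist camera. That is a little past the 66 mm first touch I estimated beforehand. The blade was centred to within about 3 mm and nearly straight.
- **Snugness:** drag was steady at about 9 N, with almost no net vertical load beyond the feeler's weight. The contact forces on each plate can't be read directly. I inferred them from the drag and from the top plate having lifted about 0.01 rad (limit 0.04).
- **Holding still:** position and readings did not change over the last 0.8 s of hold.
- **Grip reading:** the opening read about 23 mm on the 24 mm handle.
- **Bystanders:** the last top view shows the stamp, brush and pot where they started.

No check failed or disagreed.

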